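# Load the sample tray into the bench incubator and set its dial

## Task

Put the tray of four jars onto the incubator's loading apron with its tall front panel towards you and slide it gently into the bay until it is fully home, its front panel flush with the incubator's face, with all the jars still standing in it. Then turn the dial until its white pointer line is at the dark marker on its scale, and let go. Leave the marker and the other things on the desk where they are.

Things in the scene. Friction and masses are not known exactly. Their poses are not given: they have to be found in the camera images.
- tray_handle (a point): Middle of the grip of the loose aluminium tray (0.5 kg loaded): a grey upright fin at the tray's centre, 40 long (x), 14 thick (y), rising to 95 above the tray's underside; this point is 82 above it. Axes are the tray's: z up, +x to the rear end that enters the bay first, -x to the tall front panel. It starts flat on the desk left or right of the incubator, turned up to 29 degrees.
- tray_front (a point): Middle of the lower edge of the tray's front panel, outer face, at underside height, 75 from the tray's centre along its -x. The tray is 150 long (x) by 110 wide (y); the front panel 110 wide, 45 high, 5 thick; side and rear walls 28 high. Tray axes.
- bay_mouth (a point): Middle of the sill of the bay's opening, in the plane of the incubator's front face, at bay floor height (30 above the desk). Axes: x into the bay, y left, z up. The bay is 120 wide and 108 high up to its lip; a stop 151 behind the face halts the tray when its front panel is flush with the face.
- apron_front (a point): Middle of the front edge of the level loading apron, 140 in front of the face and at the bay floor's height, no step between. Low side guides along it (from 155 in front of the face to 10 inside) stand 116 apart for the lowest 10, then flare outwards up to about 25 above the apron. Axes as the bay mouth's.
- incubator: White fixed box 250 wide, 200 deep, 235 high, turned up to 11.5 degrees; origin on the desk under the middle of its front face, x into it. The face is upright to 158 above the desk; above that a console slopes back, rising at 35 degrees to the horizontal, with the dial in its middle.
- dial_grip (a point): On the dial's axis, 30 above the sloping console: middle of its black bar grip, 54 long, 14 thick, from 12 to 42 above the console, on a round skirt of radius 30, 12 thick. Axes turn with the dial: z along its axis out of the console (35 degrees from vertical, leaning to the incubator's front), x along the bar to its pointer end (white line), y across the bar.
- dial (a joint): Angle of the dial: 0 when the pointer points straight up the slope, growing clockwise as seen facing the console (-1.9 to 1.9 rad). Starts between -1.2 and -0.7. Friction 0.04 N m; stays where it is left.
- marker (a joint): Angle of the marker, on the same zero and direction as the dial. The dial is set when its angle equals this one. Between -0.3 and 0.3; keep clear of it: it would slide under some 6 N.
- marker_tip (a point): The inner end of the small dark steel set-point marker on the rim of the dial's round silver scale plate, 46 from the dial's axis, 4 above the console. z as the dial's, x outwards from the dial's axis.
- jar1_mid (a point): Centre of a loose capped clear jar, 41 in diameter, 58 high, 50 g, standing in the tray's rear left compartment (walls 22 high, 2 to 5 play), at +47.5, +26.5 from the tray's middle in tray axes.
- jar2_mid (a point): Centre of a loose capped clear jar, 41 in diameter, 58 high, 50 g, standing in the tray's rear right compartment (walls 22 high, 2 to 5 play), at +47.5, -26.5 from the tray's middle in tray axes.
- jar3_mid (a point): Centre of a loose capped clear jar, 41 in diameter, 58 high, 50 g, standing in the tray's front left compartment (walls 22 high, 2 to 5 play), at -47.5, +26.5 from the tray's middle in tray axes.
- jar4_mid (a point): Centre of a loose capped clear jar, 41 in diameter, 58 high, 50 g, standing in the tray's front right compartment (walls 22 high, 2 to 5 play), at -47.5, -26.5 from the tray's middle in tray axes.
- tip_box_mid (a point): Bystander, centre: loose grey pipette tip box with a clear lid, 124 x 89 x 67 high, on the other side of the incubator from the tray. Leave alone.
- bottle_mid (a point): Bystander, centre: amber reagent bottle, 66 in diameter, 150 high. Leave alone.
- beaker_mid (a point): Bystander, centre: glass beaker, 70 in diameter, 90 high. Leave alone.
- mouse: Bystander: black computer mouse, 100 x 58 x 32 high; origin under its middle. Leave alone.
- stapler: Bystander: dark stapler, 130 x 36 x 51 high; origin under its middle. Leave alone.
Not all that is in view belongs to the job. Leave any green look-alike of the part that bears jar1_mid alone. Leave any pink look-alike of the part that bears jar4_mid alone.

How it is judged:
On the way, in this order (a step that is already met when the one before it is completed fails the run):
1. the loaded tray is fully home in the bay, let go (x of tray_front in the frame of bay_mouth between -0.005 and 0.005 m and y of tray_front in the frame of bay_mouth between -0.006 and 0.006 m and z of tray_front in the frame of bay_mouth between -0.004 and 0.004 m and x of tray_handle in the frame of bay_mouth between 0.069 and 0.081 m and y of tray_handle in the frame of bay_mouth between -0.006 and 0.006 m and distance between each of jar1_mid, jar2_mid, jar3_mid, jar4_mid and tray_handle below 0.08 m and angle between each of jar1_mid, jar2_mid, jar3_mid, jar4_mid's own z axis and vertical below 0.15 rad and contact force between the fingers and tray below 0.5 N), for 0.2 s.
2. the dial's pointer is at the marker (y of marker_tip in the frame of dial_grip between -0.006 and 0.006 m and x of marker_tip in the frame of dial_grip above 0.02 m), for 0.2 s.
At the end, for the whole second after the job is handed in: The tray lies flat in the bay, front panel towards the robot and flush with the face within 5 mm, all four jars upright (0.15 rad) in their compartments; the dial's pointer is within 7 degrees of the marker; nothing moves; every bystander is within 30 mm of its start (all of step 2 and x of tray_front in the frame of bay_mouth between -0.005 and 0.005 m and y of tray_front in the frame of bay_mouth between -0.006 and 0.006 m and z of tray_front in the frame of bay_mouth between -0.004 and 0.004 m and x of tray_handle in the frame of bay_mouth between 0.069 and 0.081 m and y of tray_handle in the frame of bay_mouth between -0.006 and 0.006 m and distance between each of jar1_mid, jar2_mid, jar3_mid, jar4_mid and tray_handle below 0.08 m and angle between each of jar1_mid, jar2_mid, jar3_mid, jar4_mid's own z axis and vertical below 0.15 rad and distance of each of tip_box_mid, bottle_mid, beaker_mid, mouse, stapler from where it was at the start of the episode below 0.03 m and linear speed of tray below 0.02 m/s and velocity of joint dial between -0.05 and 0.05 rad/s); the robot touches nothing.
It fails at once if a jar is tipped more than 35 degrees (angle between any of jar1_mid, jar2_mid, jar3_mid, jar4_mid's own z axis and vertical above 0.61 rad).
It fails at once if a bystander is shifted by more than 30 mm (distance of any of tip_box_mid, bottle_mid, beaker_mid, mouse, stapler from where it was at the start of the episode above 0.03 m).
It fails at once if the marker is pushed along its scale (distance of marker_tip from where it was at the start of the episode above 0.006 m).
It fails at once if the tray is rammed or dropped into the incubator (over 150 N) (contact force between tray and incubator above 150 N).
It also fails if it takes over 72 s, if anything falls off the work surface, if the arm or the gripper's body presses on something with over 40 N, if the wrist force passes 120 N, or if a joint passes its speed limit or range.

## Robot

A 6-joint arm with a two-finger parallel gripper is mounted at the origin on the work surface. World frame = base frame: x ahead of the robot, y to its left, z up, the work surface at z = 0. Lengths are in m, angles in rad, forces in N, time in s.
With the tool pointing down it reaches from about 0.275 to 0.775 m from the base axis. Payload 14.6 kg.
Tool frame: the origin (TCP) lies between the finger pads; the fingertips stand 25 mm ahead of it and the grasp point (between the pads) lies 6 mm ahead of it; z points along the fingers, x is the direction in which the jaws open and shut, and the axes are right-handed (so a half turn about z gives the same grasp; the last joint's range is limited). The gripper opens to 85 mm and grips with 20 to 120 N. Pads are 22 mm wide; open, the fingers measure 114 mm over their backs; the gripper's body (76 mm by 85 mm) begins 54 mm behind the grasp point. The pads swing forward as they close: fully open they stand 13 mm farther back than shut.
Start: joints at [-1.384, 0.263, -0.048, 1.259, 0, 1.415], TCP at [0.176, -0.495, 0.256] pointing down, gripper open.
Joint ranges: [-2.65, 2.65], [-0.89, 1.7], [-1.18, 1.37], [-2.13, 2.11], [-1.35, 1.29], [-3.14, 3.14]. Speed limits (rad/s): [1.89, 1.89, 2.57, 2.79, 3.14, 3.14].

## Interface

Orientations are given as a rotation vector (axis times angle).
In Python, from workcell import * gives the robot as it stands. The module is installed in compiled form; this text tells all that it offers.
- The arm moves only by the tool send_rows, never from a script. Its argument "motion" is a list of rows, each a list of 3 entries, a list of its own where there are three numbers: the shift along the tool's x, y, z in cm, then the turn, a rotation vector about the tool's x, y, z in units of 5 degrees (1.0 is 5 degrees), then the finger opening in cm, from 0 to 8.54. A call has 1 to 20 rows; each row is the pose to reach, as a shift and turn from the pose measured when the call began, along the tool's axes at that moment; what a row does not reach only later rows make up. A row lasts 1/8 s, in which the tool goes at most 62.5 mm and 10.7 degrees, less where a joint would pass 70% of its speed; a pose out of reach is approached as far as the arm can. A call with a gripper value outside its range is refused whole. The fingers move at their own pace and stop on an object; "newtons" is the grip in N (left out, the last holds). Time passes only in rows, so rows that repeat a pose let the fingers close. It gives the time, the measured TCP pose, the force and the opening at its end, in the units of the state.
- get_state(): the state, without advancing time (a new reading comes with each control period).
- capture(name): name is "scene" or "top"; returns a dict with "pixels" (400x640x3 uint8, blue, green, red), "z_map" (400x640 float32, m along the optical axis (not along the pixel's ray), 0 where there is no reading), "fov_y" (degrees; the focal length in pixels is half the picture's height over the tangent of half this angle, whatever the lens; pixels are square), "cx", "cy" (the principal point, pixels), "xyz" and "orientation" of the camera in the world. Camera axes: x right, y up, looking along -z (the intrinsics and any distortion apply to the point x, -y, -z); pixel columns grow to the right and rows downward; lengths in m; the calibration is good to about 2 mm. A picture is of the moment at which its call begins.
- close_job(): hands the job in, once; it reports no verdict.
The state is a dict: "time_s": time; "joints": joint angles; "dq": joint speeds; "effort": joint torques, N m; "tool_pos": TCP position; "orientation": TCP orientation; "force": force on the tool from outside, world axes, zero at the start; "torque": the same for the moment, N m; "grip_width": opening from 0.0 (shut) to 1.0 (fully open).
Only numpy, scipy, OpenCV 4.12 (cv2) and the standard library are available. Lean on these libraries where they do the work, as an engineer would, in place of code of your own. Each camera call takes 0.05 s, during which the arm holds its last target.

## Working session

There is one attempt and no reset: what is moved stays moved. The work goes in short steps, Python scripts to look and compute and a tool call to move; the robot and the scene stay as the last step left them, time stands still between calls to the robot, and variables do not carry over. Pictures are saved under pics/ and viewed, and the job is handed in when it is done.

Besides the shell and the picture viewer there is one more tool, called after "Request:" as name(argument=value, ...), one argument or row to a line, values as JSON. send_rows: Moves the arm, as the interface text tells. Its arguments: {"type":"object","properties":{"motion":{"type":"array"},"newtons":{"type":"number"}},"required":["motion"]}

```bash
mkdir -p pics; cat > h.py <<'E'
from workcell import *
import numpy as np, cv2
from scipy.spatial.transform import Rotation as R
def cam(n,save=None):
    c=capture(n)
    if save: cv2.imwrite('pics/'+save+'.png',c['pixels']); np.savez('pics/'+save+'.npz',**{k:np.array(v) for k,v in c.items()})
    return c
def load(s):
    d=np.load('pics/'+s+'.npz',allow_pickle=True); return {k:d[k] for k in d.files}
def RC(c):
    o=np.array(c['orientation']); return R.from_rotvec(o).as_matrix() if o.shape==(3,) else (R.from_quat(o).as_matrix() if o.shape==(4,) else o)
def ray(c,u,v):
    f=200/np.tan(np.radians(float(c['fov_y']))/2)
    d=np.array([(u-float(c['cx']))/f,-(v-float(c['cy']))/f,-1.0])
    return np.array(c['xyz']),RC(c)@d
def onz(c,u,v,z):
    o,d=ray(c,u,v); return o+d*(z-o[2])/d[2]
def dep(c,u,v):
    o,d=ray(c,u,v); return o+d*float(c['z_map'][int(round(v)),int(round(u))])
def cloud(c):
    f=200/np.tan(np.radians(float(c['fov_y']))/2)
    vv,uu=np.mgrid[0:400,0:640]
    d=np.stack([(uu-float(c['cx']))/f,-(vv-float(c['cy']))/f,-np.ones_like(uu,float)],-1)
    P=np.array(c['xyz'])+(d@RC(c).T)*c['z_map'][...,None]
    P[c['z_map']<=0]=np.nan
    return P
def proj(c,p):
    f=200/np.tan(np.radians(float(c['fov_y']))/2)
    q=RC(c).T@(np.array(p)-np.array(c['xyz'])); return float(c['cx'])+f*q[0]/-q[2], float(c['cy'])-f*q[1]/-q[2]
def move_to(pos,Rt=None):
    s=get_state(); R0=R.from_rotvec(s['orientation']); 
    d=R0.inv().apply(np.array(pos)-s['tool_pos'])*100
    t=np.zeros(3) if Rt is None else np.degrees((R0.inv()*Rt).as_rotvec())/5
    return d.round(3),t.round(3)
E
python3 - <<'E'
from h import *
for n in('scene','top'):
    c=cam(n,n+'0'); print(n,{k:c[k] for k in c if k not in('pixels','z_map')}, c.keys())
print(get_state())
E
```

```text
scene {'fov_y': 55.70947356842664, 'cx': 319.2343976192797, 'cy': 200.7177014968733, 'xyz': array([ 1.44972351, -0.46901235,  0.83676593]), 'orientation': array([0.86876718, 0.5309402 , 0.984256  ])} dict_keys(['pixels', 'z_map', 'fov_y', 'cx', 'cy', 'xyz', 'orientation'])
top {'fov_y': 54.4601753158908, 'cx': 321.6261468564547, 'cy': 195.4427788807539, 'xyz': array([0.3300588 , 0.01042071, 1.27554333]), 'orientation': array([ 0.16690772, -0.1578503 , -1.49766978])} dict_keys(['pixels', 'z_map', 'fov_y', 'cx', 'cy', 'xyz', 'orientation'])
{'time_s': 0.1, 'joints': array([-1.38429588e+00,  2.63456375e-01, -4.88696111e-02,  1.25937775e+00,
        2.01630317e-06,  1.41549690e+00]), 'dq': array([ 1.46779566e-03,  6.55012490e-04,  6.44705083e-04,  5.10524710e-05,
        9.10925845e-04, -3.06999143e-04]), 'effort': array([ 1.74876077e-03, -6.38576031e+01,  3.85061789e+01,  1.00106580e-02,
       -2.59417202e-04,  1.94157786e-05]), 'tool_pos': array([ 0.17592672, -0.49441753,  0.25588429]), 'orientation': array([-2.56636130e+00,  1.81091585e+00,  1.02106673e-03]), 'force': array([ 0.02060763, -0.78244715, -0.16111618]), 'torque': array([-0.00238884, -0.06225706,  0.01269045]), 'grip_width': 1.0014064680333956}
```

View pics/scene0.png

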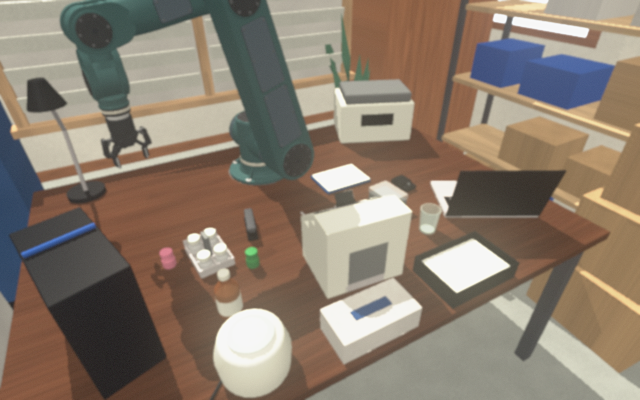

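View pics/top0.png

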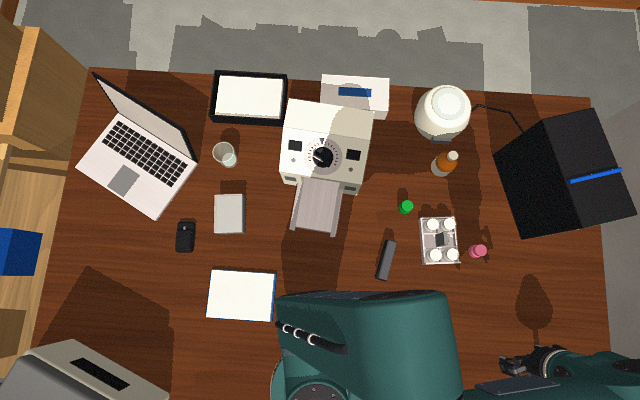

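The top view shows the tray with four white-capped jars at (439,240), a green look-alike jar at (406,207) and a pink one at (478,251). The stapler is at (386,260), the bottle at (445,162), the apron at (315,205) and the dial at (322,157). The tray's grip fin is the only grey upright in the tray's centre. I'll check it in a close crop.

```bash
python3 - <<'E'
from h import *
c=load('top0');p=c['pixels']
a=cv2.resize(p[205:280,370:500],None,fx=6,fy=6,interpolation=cv2.INTER_CUBIC); cv2.imwrite('pics/tray.png',a)
a=cv2.resize(p[90:245,270:385],None,fx=3.8,fy=3.8,interpolation=cv2.INTER_CUBIC); cv2.imwrite('pics/inc.png',a)
P=cloud(c)
for u,v in [(439,240),(432,224),(447,223),(436,255),(453,255),(322,157),(315,205),(300,145),(345,190),(290,185),(390,300),(420,300)]:
    print(u,v,P[v,u].round(4))
print(RC(c).round(3))
E
```

```text
439 240 [ 0.4713 -0.3526  0.0477]
432 224 [ 0.5181 -0.3255  0.0644]
447 223 [ 0.5247 -0.3732  0.0622]
436 255 [ 0.4225 -0.3389  0.0634]
453 255 [ 0.4262 -0.3921  0.061 ]
322 157 [0.6631 0.0305 0.2244]
315 205 [0.5608 0.0461 0.0269]
300 145 [0.7002 0.0966 0.2078]
345 190 [ 0.6135 -0.0481  0.0445]
290 185 [0.6281 0.1357 0.0017]
390 300 [ 0.3088 -0.0769  0.7754]
420 300 [ 0.3116 -0.1125  0.7823]
[[ 0.067  0.976 -0.207]
 [-0.998  0.066 -0.013]
 [ 0.001  0.207  0.978]]
```

View pics/tray.png

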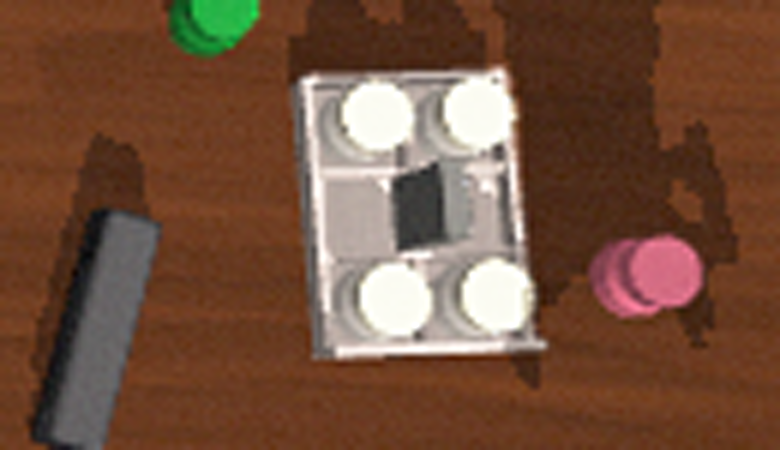

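View pics/inc.png

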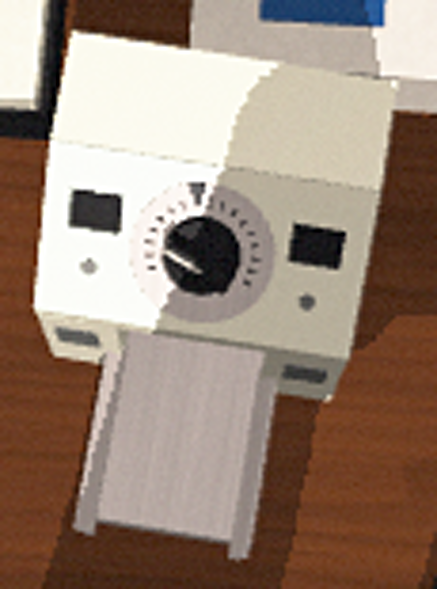

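```bash
python3 - <<'E'
from h import *
c=load('top0')
I=lambda x,y:((x+.5)/3.8-.5+270,(y+.5)/3.8-.5+90)
T=lambda x,y:((x+.5)/6-.5+370,(y+.5)/6-.5+205)
def pr(n,q,z):
    r=onz(c,*q,z); print(n,np.round(q,1),r.round(4)); return r
a=pr('lipL',I(35,312),.158);b=pr('lipR',I(352,362),.158)
d=pr('topL',I(50,140),.235);e=pr('topR',I(379,188),.235)
f=pr('backL',I(71,31),.235);g=pr('backR',I(397,83),.235)
for x,y in((a,b),(d,e),(f,g)): print(np.linalg.norm(x-y),(x+y)/2,np.degrees(np.arctan2((x-y)[1],(x-y)[0]))-90)
h=pr('apL',I(98,521),.03);i=pr('apR',I(232,547),.03)
pr('dial',I(201,255),.158+.077/2+.03)
# plane fit console
P=cloud(c)
m=(np.abs(P[...,2]-.195)<.035)&(P[...,0]>.58)&(P[...,0]<.85)&(abs(P[...,1]-.03)<.14)
m[:90]=0;m[245:]=0;m[:,:270]=0;m[:,385:]=0
Q=P[m]
for k in range(8):
    n,*_=np.linalg.lstsq(np.c_[Q[:,:2],np.ones(len(Q))],Q[:,2],rcond=None)
    r=Q[:,2]-np.c_[Q[:,:2],np.ones(len(Q))]@n
    Q=Q[abs(r)<max(.004,2*r.std())] 
print('plane',n,len(Q),r.std(),np.degrees(np.arctan2(n[1],n[0])),np.degrees(np.arctan(np.hypot(*n[:2]))))
# tray
for n_,q in dict(j1=(377,116),j2=(478,114),j3=(395,299),j4=(496,296)).items(): pr(n_,T(*q),.0605)
pr('rl',T(298,80),.028);pr('rr',T(507,73),.028);pr('fl',T(316,352),.028); 
pr('fin',T(418,208),.095); pr('panR',T(545,346),.045)
for n_,q in dict(fl=(396,178),fr=(437,162),bl=(400,250),br=(443,240)).items(): pr(n_,T(*q),.095)
E
```

```text
lipL [278.8 171.7] [0.6298 0.1569 0.158 ]
lipR [362.3 184.9] [ 0.6062 -0.0928  0.158 ]
topL [282.8 126.5] [0.7426 0.1476 0.235 ]
topR [369.4 139.1] [ 0.7214 -0.0996  0.235 ]
backL [288.3  97.8] [0.8314 0.1394 0.235 ]
backR [374.1 111.5] [ 0.8059 -0.1097  0.235 ]
0.25077153646310546 [0.61800298 0.0320643  0.158     ] -5.381734178451879
0.2481294160807414 [0.73201554 0.02396713 0.235     ] -4.910876652242251
0.2503966376639754 [0.81865002 0.01482225 0.235     ] -5.8667957313173815
apL [295.4 226.7] [0.4849 0.1039 0.03  ]
apR [330.7 233.6] [ 0.4705 -0.0108  0.03  ]
dial [322.5 156.7] [0.6633 0.029  0.2265]
plane [ 0.68976334 -0.06883569 -0.26762654] 2753 0.00201403339227373 -5.699026096333664 34.729297246789436
j1 [432.4 223.9] [ 0.519  -0.3279  0.0605]
j2 [449.2 223.6] [ 0.5236 -0.3808  0.0605]
j3 [435.4 254.4] [ 0.4244 -0.3379  0.0605]
j4 [452.2 253.9] [ 0.4294 -0.39    0.0605]
rl [419.2 217.9] [ 0.5408 -0.2942  0.028 ]
rr [454.1 216.8] [ 0.5522 -0.4069  0.028 ]
fl [422.2 263.2] [ 0.3964 -0.3058  0.028 ]
fin [439.2 239.2] [ 0.4681 -0.3393  0.095 ]
panR [460.4 262.2] [ 0.4066 -0.4205  0.045 ]
fl [435.6 234.2] [ 0.4826 -0.3281  0.095 ]
fr [442.4 231.6] [ 0.4922 -0.3489  0.095 ]
bl [436.2 246.2] [ 0.4464 -0.3304  0.095 ]
br [443.4 244.6] [ 0.4529 -0.352   0.095 ]
```

```bash
cat >> h.py <<'E'
IY=np.radians(-5.5); IO=np.array([.6195,.033,.03])
ix=np.array([np.cos(IY),np.sin(IY),0]); iy=np.array([-np.sin(IY),np.cos(IY),0])
def B(x,y,z): return IO+ix*x+iy*y+np.array([0,0,z])
def down(yaw): # jaw x axis along -y of frame yawed
    x=np.array([np.sin(yaw),-np.cos(yaw),0]); z=np.array([0,0,-1.]); return R.from_matrix(np.c_[x,np.cross(z,x),z])
E
python3 - <<'E'
from h import *
s=get_state(); M=R.from_rotvec(s['orientation']).as_matrix(); print(M.round(3))
ty=np.radians(5.6)
for f in (1,):
    Rt=down(ty); print(move_to([.4725,-.358,.19],Rt),move_to([.4725,-.358,.09],Rt))
    Rt=Rt*R.from_rotvec([0,0,np.pi]); print(move_to([.4725,-.358,.19],Rt))
E
```

```text
[[ 0.335 -0.942 -0.   ]
 [-0.942 -0.335  0.001]
 [-0.001 -0.    -1.   ]]
(array([ -2.906, -32.513,   6.596]), array([-0.   ,  0.01 ,  2.797])) (array([ -2.897, -32.512,  16.596]), array([-0.   ,  0.01 ,  2.797]))
(array([ -2.906, -32.513,   6.596]), array([-1.5000e-02, -1.0000e-03, -3.3203e+01]))
```

Request:
send_rows(
  motion=[
    [[-0.6,-6,1],[0,0,0.6],8.5],
    [[-1.2,-12,2],[0,0,1.1],8.5],
    [[-1.8,-18,3.5],[0,0,1.7],8.5],
    [[-2.4,-25,5],[0,0,2.2],8.5],
    [[-2.9,-32.5,6.6],[0,0,2.8],8.5],
    [[-2.9,-32.5,6.6],[0,0,2.8],8.5],
    [[-2.9,-32.5,6.6],[0,0,2.8],8.5],
    [[-2.9,-32.5,6.6],[0,0,2.8],8.5],
  ],
)

```text
time_s: 1.1
tool_pos: [0.4715, -0.3586, 0.1901]
orientation: [-2.326, 2.111, 0.001]
force: [0.2, -0.0, -0.8]
grip_width: 0.996
```

```bash
python3 - <<'E'
from h import *
c=cam('scene','s1');p=c['pixels']
cv2.imwrite('pics/s1c.png',cv2.resize(p[130:330,90:330],None,fx=3,fy=3,interpolation=cv2.INTER_CUBIC))
print(move_to([.4725,-.358,.09],down(np.radians(5.6))),get_state()['time_s'])
print(proj(c,[.4725,-.358,.095]))
E
```

```text
(array([-0.067, -0.118, 10.03 ]), array([ 0.001,  0.007, -0.016])) 1.15
(np.float64(204.34628145452405), np.float64(233.54291124874692))
```

View pics/s1c.png

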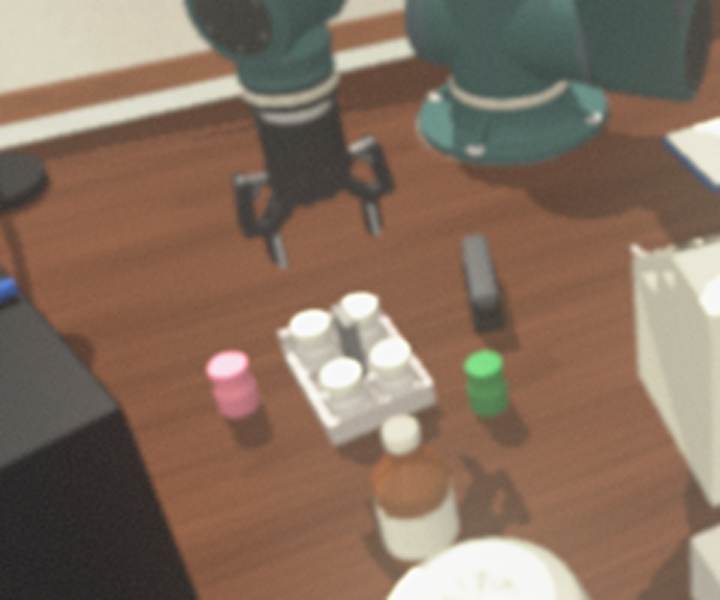

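The wide view shows the open gripper hanging over the tray. The fin top is near crop (345,315), close to its predicted (343,310), and the jaws straddle it. I'll go down and grip.

Request:
send_rows(
  motion=[
    [[0,-0.1,2.5],[0,0,0],8.5],
    [[0,-0.1,5],[0,0,0],8.5],
    [[0,-0.1,7.5],[0,0,0],8.5],
    [[0,-0.1,10],[0,0,0],8.5],
    [[0,-0.1,10],[0,0,0],8.5],
    [[0,-0.1,10],[0,0,0],5],
    [[0,-0.1,10],[0,0,0],3],
    [[0,-0.1,10],[0,0,0],1],
    [[0,-0.1,10],[0,0,0],0.5],
    [[0,-0.1,10],[0,0,0],0.5],
    [[0,-0.1,10],[0,0,0],0.5],
    [[0,-0.1,10],[0,0,0],0.5],
  ],
  newtons=60,
)

```text
time_s: 2.65
tool_pos: [0.4726, -0.359, 0.0907]
orientation: [-2.326, 2.112, -0.0]
force: [-1.0, -1.2, 5.4]
grip_width: 0.15
```

Request:
send_rows(
  motion=[
    [[0,0,-0.4],[0,0,0],0.5],
    [[0,0,-1.2],[0,0,0],0.5],
    [[0,0,-2.4],[0,0,0],0.5],
    [[0,0,-4],[0,0,0],0.5],
    [[0,0,-5.6],[0,0,0],0.5],
    [[0,0,-7.2],[0,0,0],0.5],
    [[0,0,-8.8],[0,0,0],0.5],
    [[0,0,-10],[0,0,0],0.5],
    [[0,0,-10.7],[0,0,0],0.5],
    [[0,0,-11],[0,0,0],0.5],
    [[0,0,-11],[0,0,0],0.5],
  ],
  newtons=60,
)

```text
time_s: 4.03
tool_pos: [0.4725, -0.3589, 0.2005]
orientation: [-2.326, 2.112, 0.0]
force: [0.6, 0.7, -5.0]
grip_width: 0.15
```

```bash
python3 - <<'E'
from h import *
c=cam('scene','s2');p=c['pixels']
cv2.imwrite('pics/s2c.png',cv2.resize(p[130:330,90:330],None,fx=3,fy=3,interpolation=cv2.INTER_CUBIC))
print(get_state()['force'])
Rt=down(IY)
print(move_to(B(-.080,0,.17),Rt)); s=get_state(); print(B(-.08,0,0),s['tool_pos'])
E
```

```text
[-0.08109698  0.07540438 -5.13444987]
(array([-39.119, -10.555,   0.042]), array([1.000e-03, 4.000e-03, 2.204e+00]))
[0.5398683  0.04066766 0.03      ] [ 0.47244228 -0.35886079  0.20029603]
```

View pics/s2c.png

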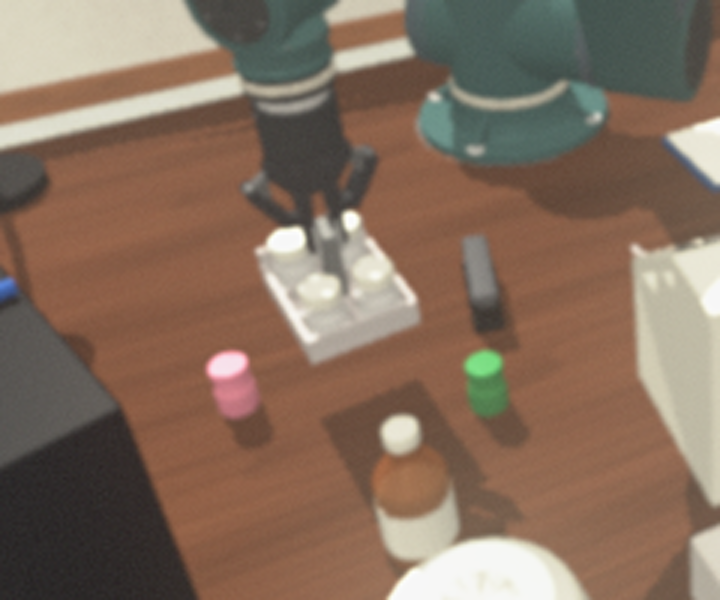

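The tray hangs level in the grip with all four jars upright. I'll carry it over the apron.

Request:
send_rows(
  motion=[
    [[-0.4,0,0],[0,0,0.1],0.5],
    [[-1.3,0,0],[0,0,0.2],0.5],
    [[-2.8,-0.2,0],[0,0,0.3],0.5],
    [[-4.8,-0.5,0],[0,0,0.4],0.5],
    [[-7.2,-1,0],[0,0,0.5],0.5],
    [[-9.8,-1.5,0],[0,0,0.7],0.5],
    [[-12.6,-2.2,0],[0,0,0.8],0.5],
    [[-15.4,-3,0],[0,0,1],0.5],
    [[-18.2,-3.9,0],[0,0,1.2],0.5],
    [[-21,-4.9,0],[0,0,1.4],0.5],
    [[-23.8,-5.9,0],[0,0,1.5],0.5],
    [[-26.6,-6.9,0],[0,0,1.7],0.5],
    [[-29.4,-7.9,0],[0,0,1.8],0.5],
    [[-32.2,-8.8,0],[0,0,2],0.5],
    [[-34.7,-9.5,0],[0,0,2.1],0.5],
    [[-36.8,-10,0],[0,0,2.2],0.5],
    [[-38.2,-10.4,0],[0,0,2.2],0.5],
    [[-38.9,-10.5,0],[0,0,2.2],0.5],
    [[-39.1,-10.6,0],[0,0,2.2],0.5],
    [[-39.1,-10.6,0],[0,0,2.2],0.5],
  ],
  newtons=60,
)

```text
time_s: 6.58
tool_pos: [0.5398, 0.0344, 0.2004]
orientation: [-2.119, 2.315, 0.005]
force: [-1.2, -0.1, -4.6]
grip_width: 0.153
```

```bash
python3 - <<'E'
from h import *
c=cam('scene','s3');p=c['pixels']
t=cam('top','t3')
cv2.imwrite('pics/s3c.png',cv2.resize(p[100:320,200:460],None,fx=3,fy=2.7,interpolation=cv2.INTER_CUBIC))
cv2.imwrite('pics/t3c.png',cv2.resize(t['pixels'][90:265,250:400],None,fx=3.4,fy=3.4,interpolation=cv2.INTER_CUBIC))
print(get_state()['tool_pos'],move_to(B(-.080,0,.11),down(IY)))
E
```

```text
[0.53983172 0.03440005 0.20040467] (array([-0.598,  0.05 ,  6.043]), array([0.003, 0.05 , 0.088]))
```

View pics/s3c.png

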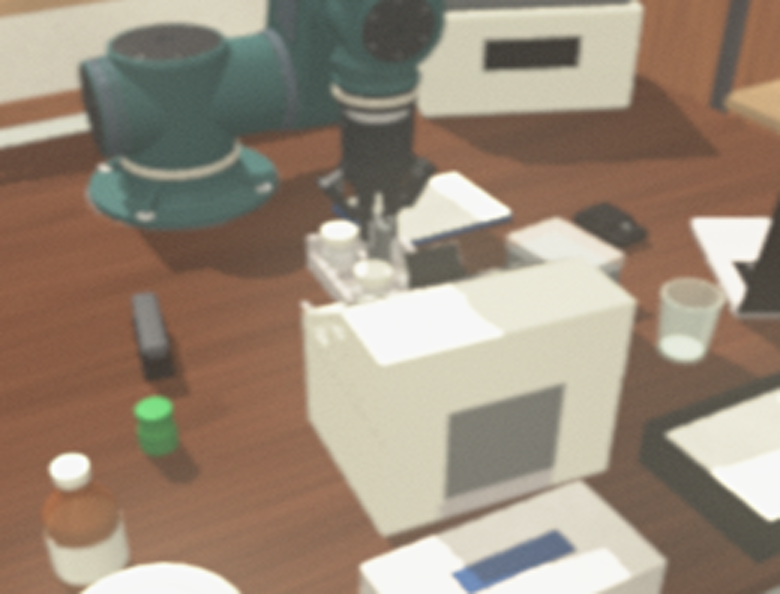

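View pics/t3c.png

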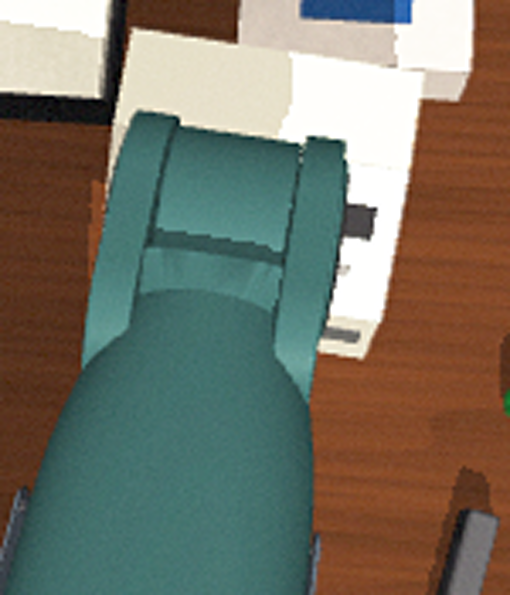

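Request:
send_rows(
  motion=[
    [[-0.4,0,0.5],[0,0,0.1],0.5],
    [[-0.6,0,1.5],[0,0,0.1],0.5],
    [[-0.6,0,2.5],[0,0,0.1],0.5],
    [[-0.6,0,3.5],[0,0,0.1],0.5],
    [[-0.6,0,4],[0,0,0.1],0.5],
    [[-0.6,0,4.3],[0,0,0.1],0.5],
    [[-0.6,0,4.3],[0,0,0.1],0.5],
    [[-0.6,0,4.3],[0,0,0.1],0.5],
  ],
)

```text
time_s: 7.68
tool_pos: [0.54, 0.0351, 0.1577]
orientation: [-2.116, 2.313, 0.009]
force: [-0.0, 0.1, -4.1]
grip_width: 0.152
```

```bash
python3 - <<'E'
from h import *
print(get_state()['tool_pos'],move_to(B(-.080,0,.0907),down(IY)))
c=cam('scene','s4')
cv2.imwrite('pics/s4c.png',cv2.resize(c['pixels'][150:230,280:400],None,fx=6,fy=6,interpolation=cv2.INTER_CUBIC))
E
```

```text
[0.54002073 0.03509107 0.15773344] (array([-0.523,  0.066,  3.708]), array([-0.003,  0.097,  0.082]))
```

View pics/s4c.png

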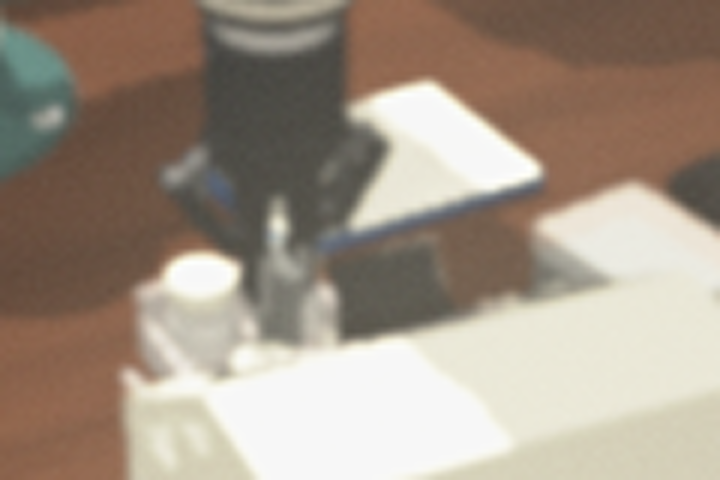

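```bash
python3 - <<'E'
from h import *
s=get_state();print(s['joints'].round(3),s['dq'].round(3),s['effort'].round(1),R.from_rotvec(s['orientation']).as_matrix().round(4))
E
```

```text
[-0.09   0.339 -0.213  1.019  0.008  3.141] [ 0.001 -0.001 -0.001  0.001  0.001 -0.   ] [  0.  -70.3  37.2   0.    0.    0. ] [[-8.880e-02 -9.961e-01  1.000e-03]
 [-9.960e-01  8.880e-02  8.400e-03]
 [-8.400e-03 -2.000e-04 -1.000e+00]]
```

Joint 6 is at its +3.14 limit, so the last half degree of yaw can't be reached. I'll ease the yaw back slightly, set the tray between the flared guides, and regrip a half turn the other way. The guides and jaws should square it up.

Request:
send_rows(
  motion=[
    [[-0.2,0,0],[0,0,-0.15],0.5],
    [[-0.5,0.1,0.4],[0,0.1,-0.15],0.5],
    [[-0.5,0.1,0.8],[0,0.1,-0.15],0.5],
    [[-0.5,0.1,1],[0,0.1,-0.15],0.5],
    [[-0.5,0.1,1],[0,0.1,-0.15],0.5],
  ],
)

```text
time_s: 8.35
tool_pos: [0.5394, 0.0402, 0.1475]
orientation: [2.135, -2.304, 0.0]
force: [0.8, 0.9, -4.3]
grip_width: 0.152
```

```bash
python3 - <<'E'
from h import *
s=get_state();print(s['joints'].round(3),s['tool_pos'],s['force'],move_to(B(-.080,0,.0907),down(IY)))
E
```

```text
[-0.076  0.346 -0.231  0.994 -0.     3.141] [0.5393787  0.04020966 0.14754373] [ 0.84103559  0.90858055 -4.28802792] (array([-0.05 , -0.046,  2.684]), array([ 0.001, -0.003,  0.229]))
```

Request:
send_rows(
  motion=[
    [[0,0,0.5],[0,0,0],0.5],
    [[0,0,1],[0,0,0],0.5],
    [[0,0,1.5],[0,0,0],0.5],
    [[0,0,1.8],[0,0,0],0.5],
    [[0,0,2.1],[0,0,0],0.5],
    [[0,0,2.3],[0,0,0],0.5],
    [[0,0,2.3],[0,0,0],0.5],
  ],
)

```text
time_s: 9.22
tool_pos: [0.5392, 0.0404, 0.1242]
orientation: [2.135, -2.304, -0.001]
force: [0.9, 3.2, -4.2]
grip_width: 0.15
```

Request:
send_rows(
  motion=[
    [[-0.1,0,0.1],[0,0,0],0.5],
    [[-0.1,0,0.2],[0,0,0],0.5],
    [[-0.1,0,0.3],[0,0,0],0.5],
    [[-0.1,0,0.3],[0,0,0],0.5],
    [[-0.1,0,0.3],[0,0,0],0.5],
  ],
)

```text
time_s: 9.85
tool_pos: [0.5386, 0.0407, 0.1215]
orientation: [2.136, -2.303, -0.002]
force: [-5.7, 0.6, 5.0]
grip_width: 0.153
```

Request:
send_rows(
  motion=[
    [[0,0,0],[0,0,0],1.5],
    [[0,0,0],[0,0,0],2.5],
    [[0,0,0],[0,0,0],4],
    [[0,0,0],[0,0,0],6],
    [[0,0,0],[0,0,0],6],
    [[0,0,-2],[0,0,0],6],
    [[0,0,-5],[0,0,0],6],
    [[0,0,-9],[0,0,0],6],
    [[0,0,-11],[0,0,0],6],
    [[0,0,-11],[0,0,0],6],
  ],
)

```text
time_s: 11.1
tool_pos: [0.5394, 0.0407, 0.2325]
orientation: [-2.136, 2.303, -0.001]
force: [0.3, 0.4, -0.7]
grip_width: 0.699
```

```bash
python3 - <<'E'
from h import *
s=get_state();print(s['joints'].round(3),s['tool_pos'],s['force'])
c=cam('scene','s5');p=c['pixels']
cv2.imwrite('pics/s5c.png',cv2.resize(p[150:230,280:400],None,fx=6,fy=6,interpolation=cv2.INTER_CUBIC))
E
```

```text
[-0.075  0.298 -0.063  1.209  0.     3.141] [0.53942458 0.04068737 0.23254934] [ 0.29241381  0.40151237 -0.67361368]
```

View pics/s5c.png

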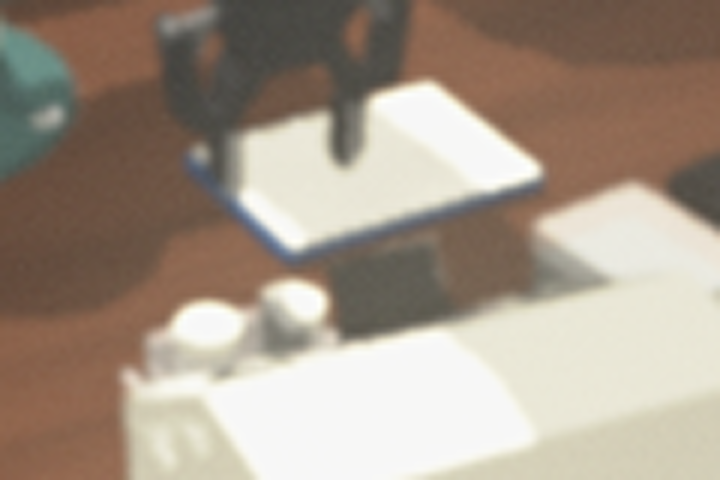

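Request:
send_rows(
  motion=[
    [[0,0.5,-0.5],[0,0,-1.8],4],
    [[0,1,-1],[0,0,-3.6],2],
    [[0,2,-1.5],[0,0,-5.4],0],
    [[0,3,-2],[0,0,-7.2],0],
    [[0,4,-2.5],[0,0,-9],0],
    [[0,5,-3],[0,0,-10.8],0],
    [[0,6,-3],[0,0,-12.6],0],
    [[0,7,-3],[0,0,-14.4],0],
    [[0,8,-3],[0,0,-16.2],0],
    [[0,9,-3],[0,0,-18],0],
    [[0,10,-3],[0,0,-19.8],0],
    [[0,11,-3],[0,0,-21.6],0],
    [[0,12,-3],[0,0,-23.4],0],
    [[0,13,-3],[0,0,-25.2],0],
    [[0,14,-3],[0,0,-27],0],
    [[0,15,-3],[0,0,-28.8],0],
    [[0,16,-3],[0,0,-30.6],0],
    [[0,17,-3],[0,0,-32.4],0],
    [[0,18,-3],[0,0,-34.2],0],
    [[0,18.5,-3],[0,0,-35.5],0],
  ],
)

```text
time_s: 13.65
tool_pos: [0.3536, 0.0547, 0.2604]
orientation: [-2.343, -2.089, 0.003]
force: [0.9, -0.5, -0.2]
grip_width: -0.003
```

```bash
python3 - <<'E'
from h import *
s=get_state();print(s['joints'].round(3),s['tool_pos'],s['force'],s['grip_width'])
c=cam('top','t6');p=c['pixels']
cv2.imwrite('pics/t6c.png',cv2.resize(p[90:265,250:400],None,fx=3.4,fy=3.4,interpolation=cv2.INTER_CUBIC))
cv2.imwrite('pics/t6.png',p)
E
```

```text
[-0.076 -0.026 -0.38   1.219  0.     0.039] [0.35356669 0.0546705  0.26038921] [ 0.90542728 -0.45837693 -0.21032404] -0.0029758717155330943
```

View pics/t6c.png

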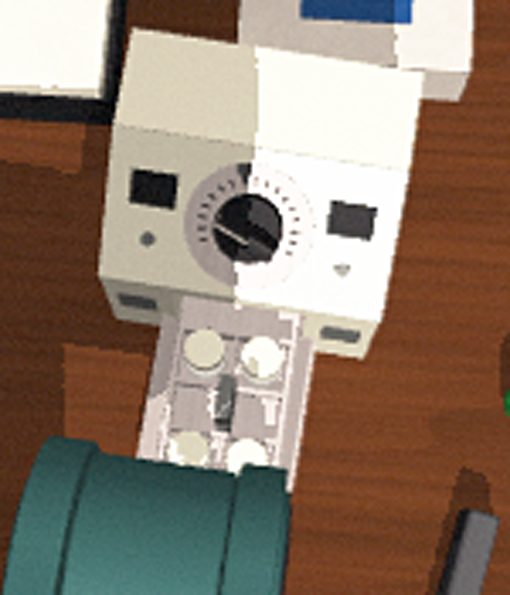

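```bash
cat >> h.py <<'E'
def tilt(t,yaw=IY,spin=0.):
    t=np.radians(t); i=np.array([np.cos(yaw),np.sin(yaw),0]); j=np.array([-np.sin(yaw),np.cos(yaw),0])
    z=np.sin(t)*i-np.cos(t)*np.array([0,0,1.]); return R.from_matrix(np.c_[j,np.cross(z,j),z])*R.from_rotvec([0,0,spin])
E
python3 - <<'E'
from h import *
c=load('t6')
I=lambda x,y:((x+.5)/3.4-.5+250,(y+.5)/3.4-.5+90)
q=[onz(c,*I(*a),.0905) for a in((204,350),(264,355),(188,448))]
for a in q: print(a.round(4),((a-IO)@ix).round(4),((a-IO)@iy).round(4))
print('jar yaw',np.degrees(np.arctan2(*(q[0]-q[2])[1::-1])))
s=get_state()
R0=R.from_rotvec(s['orientation'])
print(move_to(s['tool_pos'],tilt(40)),'above',move_to(B(-.215,0,.15),tilt(40)),'low',move_to(B(-.215,0,.037),tilt(40)))
E
```

```text
[0.5872 0.0638 0.0905] -0.0351 0.0275
[0.5862 0.0085 0.0905] -0.0308 -0.0276
[0.4958 0.0715 0.0905] -0.1268 0.0265
jar yaw -4.858825564103206
(array([0., 0., 0.]), array([-8.03 ,  0.053, -0.148])) above (array([0.46, 5.23, 8.03]), array([-8.03 ,  0.053, -0.148])) low (array([ 0.46 ,  5.259, 19.33 ]), array([-8.03 ,  0.053, -0.148]))
```

The tray sits between the guides with its jars at y = ±27 mm about the bay axis, so it is centred, and its yaw is about right. Next I'll tilt the closed fingers forward 40° and come down in front of the panel.

Request:
send_rows(
  motion=[
    [[0,1,1],[-1.5,0,0],0],
    [[0.2,2,2.5],[-3.2,0,0],0],
    [[0.3,3,4],[-5,0,0],0],
    [[0.4,4,6],[-6.5,0,-0.1],0],
    [[0.5,5.2,8],[-8,0,-0.1],0],
    [[0.5,5.2,11],[-8,0,-0.1],0],
    [[0.5,5.2,14],[-8,0,-0.1],0],
    [[0.5,5.2,17],[-8,0,-0.1],0],
    [[0.5,5.2,19],[-8,0,-0.1],0],
    [[0.5,5.2,19.3],[-8,0,-0.1],0],
    [[0.5,5.2,19.3],[-8,0,-0.1],0],
  ],
)

```text
time_s: 15.08
tool_pos: [0.4289, 0.0626, 0.1007]
orientation: [1.926, 1.735, 0.575]
force: [-0.1, -0.8, -0.7]
grip_width: -0.001
```

```bash
cat >> h.py <<'E'
def st():
    s=get_state(); d=s['tool_pos']-IO; print('t',s['time_s'],'bay',(d@ix).round(4),(d@iy).round(4),d[2].round(4),'F',s['force'].round(1),'j',s['joints'].round(2))
E
python3 - <<'E'
from h import *
st()
print(move_to(B(-.12,0,.037),tilt(40)),move_to(B(-.0245,0,.037),tilt(40)))
E
```

```text
t 15.075 bay -0.1925 0.0112 0.0707 F [-0.1 -0.8 -0.7] j [ 0.   -0.   -1.18 -0.25 -0.07  0.08]
(array([-1.004,  3.736,  7.087]), array([-0.548,  0.169, -0.034])) (array([-0.894, 11.337, 12.868]), array([-0.548,  0.169, -0.034]))
```

```bash
python3 - <<'E'
from h import *
print(move_to(B(-.2,0,.07),tilt(20)),move_to(B(-.2,0,.04),tilt(20)))
E
```

```text
(array([-1.128, -0.633, -0.382]), array([ 3.452,  0.161, -0.063])) (array([-1.099, -2.449,  2.006]), array([ 3.452,  0.161, -0.063]))
```

Request:
send_rows(
  motion=[
    [[-0.5,-0.3,-0.2],[1.7,0.1,0],0],
    [[-1.1,-0.6,-0.4],[3.4,0.1,0],0],
    [[-1.1,-0.6,-0.4],[3.4,0.1,0],0],
    [[-1.1,-1.5,0.8],[3.4,0.1,0],0],
    [[-1.1,-2.4,2],[3.4,0.1,0],0],
    [[-1.1,-2.4,2],[3.4,0.1,0],0],
  ],
)

```text
time_s: 15.82
tool_pos: [0.4198, 0.052, 0.07]
orientation: [2.124, 1.914, 0.339]
force: [0.1, 0.0, 0.6]
grip_width: -0.004
```

```bash
python3 - <<'E'
from h import *
st()
print(move_to(B(-.18,0,.04),tilt(20)),move_to(B(-.07,0,.04),tilt(20)))
c=cam('top','t7');p=c['pixels']
cv2.imwrite('pics/t7c.png',cv2.resize(p[90:265,250:400],None,fx=3.4,fy=3.4,interpolation=cv2.INTER_CUBIC))
E
```

```text
t 15.825 bay -0.2006 -0.0002 0.04 F [0.1 0.  0.6] j [-0.06  0.08 -0.96  0.18 -0.02  0.04]
(array([0.035, 1.938, 0.71 ]), array([ 0.037,  0.052, -0.079])) (array([ 0.124, 12.262,  4.506]), array([ 0.037,  0.052, -0.079]))
```

View pics/t7c.png

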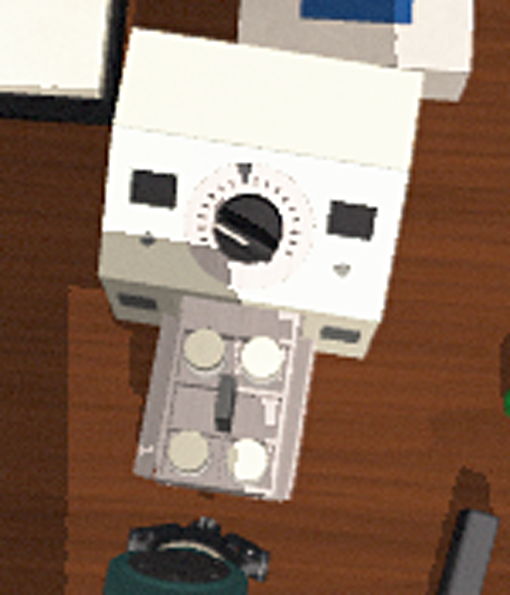

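The top view shows the tray seated squarely between the guides, all four jars standing, and the gripper just in front of the panel. I'll push slowly.

Request:
send_rows(
  motion=[
    [[0,0.7,0.25],[0,0,0],0],
    [[0,1.4,0.5],[0,0,0],0],
    [[0,1.9,0.7],[0,0,0],0],
    [[0,2.4,0.9],[0,0,0],0],
    [[0,2.9,1.05],[0,0,0],0],
    [[0,3.4,1.25],[0,0,0],0],
    [[0,4,1.5],[0,0,0],0],
    [[0,4.6,1.7],[0,0,0],0],
    [[0,5.2,1.9],[0,0,0],0],
    [[0.1,5.8,2.1],[0,0,0],0],
    [[0.1,6.4,2.35],[0,0,0],0],
    [[0.1,7,2.55],[0,0,0],0],
    [[0.1,7.6,2.8],[0,0,0],0],
    [[0.1,8.2,3],[0,0,0],0],
    [[0.1,8.8,3.2],[0,0,0],0],
    [[0.1,9.4,3.45],[0,0,0],0],
    [[0.1,10,3.65],[0,0,0],0],
    [[0.1,10.6,3.9],[0,0,0],0],
    [[0.1,11.2,4.1],[0,0,0],0],
    [[0.1,11.2,4.1],[0,0,0],0],
  ],
)

```text
time_s: 18.38
tool_pos: [0.5399, 0.0406, 0.071]
orientation: [2.122, 1.913, 0.34]
force: [0.5, 0.1, -0.1]
grip_width: -0.001
```

```bash
python3 - <<'E'
from h import *
st()
c=cam('top','t8');p=c['pixels']
cv2.imwrite('pics/t8c.png',cv2.resize(p[90:265,250:400],None,fx=3.4,fy=3.4,interpolation=cv2.INTER_CUBIC))
print(move_to(B(-.11,0,.04),tilt(20)),move_to(B(-.11,0,.038),tilt(40)),move_to(B(-.0245,0,.038),tilt(40)))
E
```

```text
t 18.375 bay -0.08 -0.0001 0.041 F [ 0.5  0.1 -0.1] j [-0.07  0.25 -0.72  0.25 -0.01  0.03]
(array([-0.017, -2.835, -0.935]), array([ 0.06 ,  0.051, -0.077])) (array([-0.017, -2.905, -0.747]), array([-3.94 ,  0.064, -0.068])) (array([0.051, 5.114, 2.219]), array([-3.94 ,  0.064, -0.068]))
```

View pics/t8c.png

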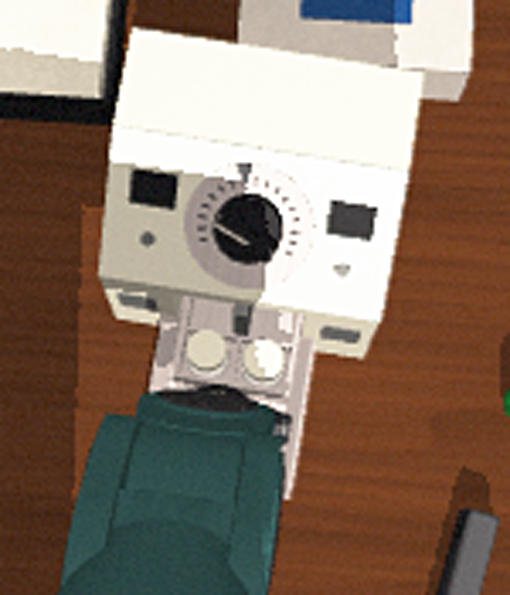

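Request:
send_rows(
  motion=[
    [[0,-1.5,-0.5],[0,0,0],0],
    [[0,-2.9,-0.9],[0,0,0],0],
    [[0,-2.9,-0.8],[-1.9,0,0],0],
    [[0,-2.9,-0.75],[-3.9,0,0],0],
    [[0,-2.9,-0.75],[-3.9,0.1,0],0],
    [[0,-2.9,-0.75],[-3.9,0.1,0],0],
  ],
)

```text
time_s: 19.18
tool_pos: [0.5072, 0.0439, 0.0668]
orientation: [1.902, 1.718, 0.624]
force: [-0.2, 0.1, -0.0]
grip_width: 0.002
```

```bash
python3 - <<'E'
from h import *
st()
print(move_to(B(-.11,0,.038),tilt(40)),move_to(B(-.035,0,.038),tilt(40)))
E
```

```text
t 19.175 bay -0.1128 0.0001 0.0368 F [-0.2  0.1 -0. ] j [-0.06  0.22 -1.15 -0.49 -0.02  0.03]
(array([-0.011,  0.292,  0.09 ]), array([-0.079, -0.023, -0.072])) (array([0.015, 6.07 , 4.871]), array([-0.079, -0.023, -0.072]))
```

Request:
send_rows(
  motion=[
    [[0,0.8,0.55],[0,0,0],0],
    [[0,1.5,1.1],[0,0,0],0],
    [[0,2,1.5],[0,0,0],0],
    [[0,2.4,1.8],[0,0,0],0],
    [[0,2.8,2.15],[0,0,0],0],
    [[0,3.2,2.5],[0,0,0],0],
    [[0,3.6,2.8],[0,0,0],0],
    [[0,4,3.15],[0,0,0],0],
    [[0,4.4,3.5],[0,0,0],0],
    [[0,4.8,3.8],[0,0,0],0],
    [[0,5.2,4.15],[0,0,0],0],
    [[0,5.6,4.5],[0,0,0],0],
    [[0,5.9,4.7],[0,0,0],0],
    [[0,6.1,4.9],[0,0,0],0],
    [[0,6.1,4.9],[0,0,0],0],
  ],
)

```text
time_s: 21.05
tool_pos: [0.5855, 0.0362, 0.0682]
orientation: [1.901, 1.717, 0.625]
force: [0.2, -0.2, 0.3]
grip_width: 0.0
```

```bash
python3 - <<'E'
from h import *
st()
print(move_to(B(-.026,0,.039),tilt(40)),move_to(B(-.022,0,.038),tilt(40)))
c=cam('top','t9');p=c['pixels']
cv2.imwrite('pics/t9c.png',cv2.resize(p[90:265,250:400],None,fx=3.4,fy=3.4,interpolation=cv2.INTER_CUBIC))
E
```

```text
t 21.05 bay -0.0342 -0.0001 0.0382 F [ 0.2 -0.2  0.3] j [-0.07  0.3  -0.98 -0.4  -0.01  0.03]
(array([0.016, 0.68 , 0.461]), array([-0.071, -0.023, -0.072])) (array([0.017, 0.924, 0.793]), array([-0.071, -0.023, -0.072]))
```

View pics/t9c.png

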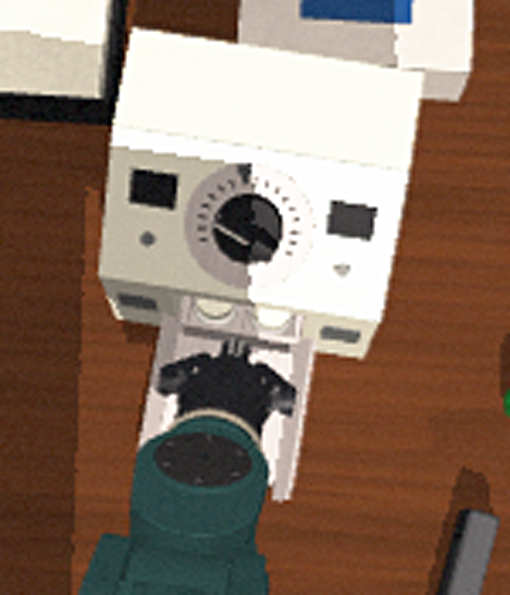

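Request:
send_rows(
  motion=[
    [[0,0.15,0.1],[0,0,0],0],
    [[0,0.3,0.2],[0,0,0],0],
    [[0,0.45,0.3],[0,0,0],0],
    [[0,0.6,0.45],[0,0,0],0],
    [[0,0.75,0.55],[0,0,0],0],
    [[0,0.75,0.55],[0,0,0],0],
  ],
)

```text
time_s: 21.85
tool_pos: [0.595, 0.0352, 0.0689]
orientation: [1.901, 1.717, 0.625]
force: [-0.7, -0.2, -1.1]
grip_width: -0.005
```

```bash
python3 - <<'E'
from h import *
st()
c=cam('top','t10');p=c['pixels']
cv2.imwrite('pics/t10c.png',cv2.resize(p[150:220,280:370],None,fx=8,fy=8,interpolation=cv2.INTER_CUBIC))
E
```

```text
t 21.85 bay -0.0246 -0.0002 0.0389 F [-0.7 -0.2 -1.1] j [-0.07  0.31 -0.96 -0.39 -0.01  0.02]
```

View pics/t10c.png

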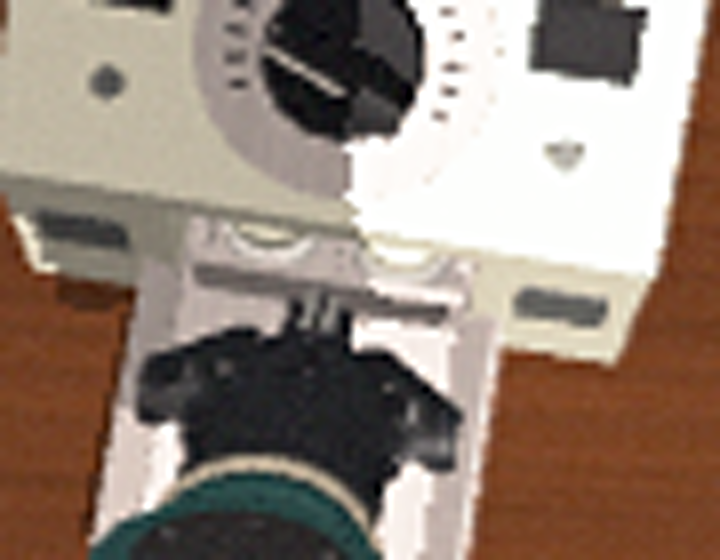

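```bash
python3 - <<'E'
from h import *
c=load('t10')
I=lambda x,y:((x+.5)/8-.5+280,(y+.5)/8-.5+150)
for a,z in(((198,266),.075),((448,302),.075),((195,283),.03),((448,322),.03),((20,262),.03),((600,362),.0)):
    q=onz(c,*I(*a),z); print(a,z,((q-IO)@ix).round(4),((q-IO)@iy).round(4))
P=cloud(c)
for a in((250,285),(400,307),(60,250),(560,330)):
    u,v=[int(round(k)) for k in I(*a)]; q=P[v,u]; print(a,((q-IO)@ix).round(4),((q-IO)@iy).round(4),q[2].round(3))
E
```

```text
(198, 266) 0.075 -0.0032 0.0506
(448, 302) 0.075 -0.0016 -0.0497
(195, 283) 0.03 0.0001 0.0544
(448, 322) 0.03 0.0008 -0.051
(20, 262) 0.03 -0.0029 0.1271
(600, 362) 0.0 0.001 -0.1166
(250, 285) -0.0014 0.03 0.052
(400, 307) -0.0018 -0.0323 0.054
(60, 250) 0.0011 0.1102 0.043
(560, 330) 0.0013 -0.0978 0.044
```

Request:
send_rows(
  motion=[
    [[0,0.08,0.06],[0,0,0],0],
    [[0,0.15,0.13],[0,0,0],0],
    [[0,0.15,0.13],[0,0,0],0],
  ],
)

```text
time_s: 22.28
tool_pos: [0.597, 0.035, 0.069]
orientation: [1.901, 1.717, 0.626]
force: [-3.1, 0.1, 0.2]
grip_width: -0.001
```

Request:
send_rows(
  motion=[
    [[0,0.08,0.06],[0,0,0],0],
    [[0,0.15,0.13],[0,0,0],0],
    [[0,0.15,0.13],[0,0,0],0],
  ],
)

```text
time_s: 22.65
tool_pos: [0.5986, 0.0348, 0.0689]
orientation: [1.901, 1.717, 0.625]
force: [-9.7, 0.9, 5.2]
grip_width: -0.001
```

Request:
send_rows(
  motion=[
    [[0,0.08,0.06],[0,0,0],0],
    [[0,0.12,0.1],[0,0,0],0],
    [[0,0.12,0.1],[0,0,0],0],
  ],
)

```text
time_s: 23.02
tool_pos: [0.5988, 0.0348, 0.0685]
orientation: [1.902, 1.718, 0.624]
force: [-18.4, 1.4, 12.8]
grip_width: -0.002
```

Force climbed to 18 N with the tool stalled, so the tray is against its stop. I'll back off and look.

Request:
send_rows(
  motion=[
    [[0,-1,-0.85],[0,0,0],0],
    [[0,-3,-2.5],[0,0,0],0],
    [[0,-5,-4.2],[0,0,0],0],
    [[0,-3,-9],[0,0,0],0],
    [[0,-1,-14],[0,0,0],0],
    [[0,1,-19],[0,0,0],0],
    [[0,1,-22],[0,0,0],0],
    [[0,1,-22],[0,0,0],0],
  ],
)

```text
time_s: 24.02
tool_pos: [0.4669, 0.0471, 0.2467]
orientation: [1.898, 1.715, 0.628]
force: [0.1, -0.1, -0.3]
grip_width: -0.0
```

```bash
python3 - <<'E'
from h import *
st()
c=cam('top','t11');p=c['pixels']
cv2.imwrite('pics/t11c.png',cv2.resize(p[115:220,275:375],None,fx=5.6,fy=5.6,interpolation=cv2.INTER_CUBIC))
P=cloud(c)
I=lambda x,y:((x+.5)/8-.5+280,(y+.5)/8-.5+150)
for a in((250,280),(320,290),(400,300),(60,250),(560,330)):
    u,v=[int(round(k)) for k in I(*a)]
    q=np.nanmedian(P[v-1:v+2,u-1:u+2].reshape(-1,3),0); print(a,((q-IO)@ix).round(4),((q-IO)@iy).round(4),q[2].round(3))
E
```

```text
t 24.025 bay -0.1532 -0.0005 0.2167 F [ 0.1 -0.1 -0.3] j [-0.06 -0.21 -0.83  0.25 -0.02  0.03]
(250, 280) 0.0018 0.031 0.036
(320, 290) 0.0018 0.001 0.046
(400, 300) 0.0017 -0.0318 0.053
(60, 250) 0.0016 0.1104 0.041
(560, 330) 0.0007 -0.0978 0.046
```

View pics/t11c.png

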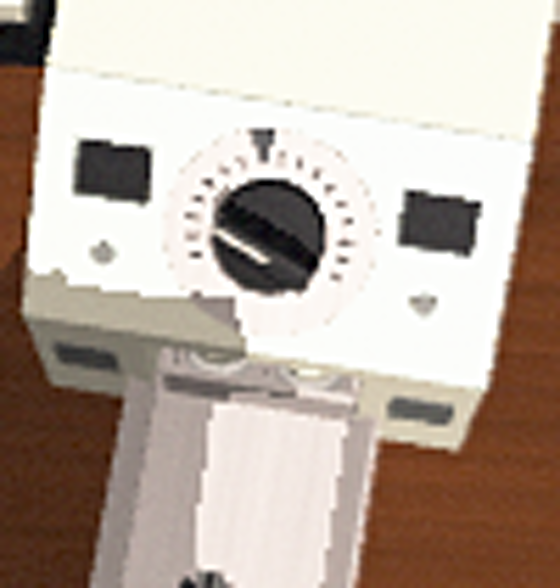

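The panel depth (1.7–1.8 mm) matches the face on either side (0.7–1.6 mm), so the tray is flush, and the visible front caps are upright. Now I'll measure the dial pointer and marker.

```bash
cat >> h.py <<'E'
T35=np.radians(35); ez=np.array([0,0,1.])
up=np.cos(T35)*ix+np.sin(T35)*ez; nn=-np.sin(T35)*ix+np.cos(T35)*ez; rt=-iy
IO2=IO+ix*.0012
DC=IO2+ix*.055+ez*(.158+.0385-.03)
def con(c,u,v,h):
    o,d=ray(c,u,v); q=DC+nn*h; t=((q-o)@nn)/(d@nn); p=o+d*t-q; return p@rt,p@up
E
python3 - <<'E'
from h import *
c=load('t11')
I=lambda x,y:((x+.5)/5.6-.5+275,(y+.5)/5.6-.5+115)
def s(n,a,h):
    r,u=con(c,*I(*a),h); print(n,round(r*1e3,1),round(u*1e3,1),'ang',round(np.arctan2(r,u),3)); return np.array([r,u])
a=s('line out',(215,231),.042);b=s('line in',(266,262),.042); d=a-b;print('dir',np.arctan2(*d))
s('mk in',(264,160),.004);s('mk out L',(251,132),.004);s('mkoutR',(274,132),.004)
s('skirt c',(268,236),.012)
s('ring L',(163,230),.002);s('ring R',(381,240),.002);s('ring B',(262,338),.002);s('ring T',(272,126),.002)
p=c['pixels']
# marker dark blob & white line sub-pixel
g=p.astype(int)
for y in range(135,148): print(y,[int(g[y,x].mean()) for x in range(316,332)])
P=cloud(c)
m=[]
q=P[115:220,275:375].reshape(-1,3)-DC
k=(np.abs(q@nn)<.006)&(abs(q@rt)<.12)&(abs(q@up)<.06)
print('console height err',np.median((q@nn)[k]))
print(DC)
E
```

```text
line out -26.5 8.7 ang -1.253
line in 0.9 -3.1 ang 2.867
dir -1.1625926825860586
mk in -9.3 38.0 ang -0.239
mk out L -17.8 51.4 ang -0.332
mkoutR -6.2 53.3 ang -0.116
skirt c -1.4 1.0 ang -0.961
ring L -56.4 -7.8 ang -1.709
ring R 56.1 5.2 ang 1.479
ring B 2.5 -58.2 ang 3.098
ring T -7.7 55.7 ang -0.138
135 [251, 251, 251, 251, 252, 251, 252, 252, 251, 252, 252, 252, 252, 252, 253, 253]
136 [251, 251, 252, 252, 253, 254, 254, 253, 253, 252, 252, 251, 252, 252, 252, 252]
137 [252, 252, 254, 254, 255, 255, 255, 255, 255, 253, 252, 252, 251, 252, 252, 252]
138 [251, 224, 252, 177, 95, 89, 94, 48, 233, 239, 235, 251, 241, 250, 252, 252]
139 [248, 247, 251, 238, 128, 106, 107, 100, 252, 250, 247, 248, 247, 248, 251, 252]
140 [248, 247, 250, 238, 134, 107, 103, 111, 251, 250, 246, 248, 247, 247, 248, 233]
141 [248, 246, 249, 251, 219, 118, 87, 238, 253, 248, 247, 249, 248, 249, 248, 246]
142 [248, 247, 249, 249, 254, 124, 90, 254, 229, 165, 246, 250, 248, 250, 247, 246]
143 [248, 181, 208, 246, 252, 151, 105, 252, 226, 214, 249, 252, 172, 247, 249, 248]
144 [248, 251, 181, 243, 251, 236, 234, 251, 227, 219, 247, 252, 126, 248, 250, 247]
145 [242, 251, 226, 247, 251, 250, 252, 252, 250, 249, 251, 251, 227, 250, 251, 164]
146 [245, 251, 252, 252, 255, 255, 255, 255, 255, 254, 254, 253, 251, 251, 227, 126]
147 [252, 254, 255, 120, 66, 11, 5, 5, 34, 35, 97, 255, 255, 254, 251, 250]
console height err -6.709999660216598e-05
[0.67544127 0.02761347 0.1965    ]
```

```bash
python3 - <<'E'
from h import *
c=load('t11')
for u,v in((321.5,138.3),(321.5,139),(321.5,140),(321.5,141),(321.6,142)):
    r,u_=con(c,u,v,.004); u_+=.0012; print(np.hypot(r,u_).round(4),np.arctan2(r,u_).round(3))
p=c['pixels'];cv2.imwrite('pics/dial11.png',cv2.resize(p[134:172,302:346],None,fx=16,fy=15,interpolation=cv2.INTER_NEAREST))
E
```

```text
0.0545 -0.219
0.0524 -0.222
0.0496 -0.227
0.0467 -0.233
0.0437 -0.233
```

View pics/dial11.png

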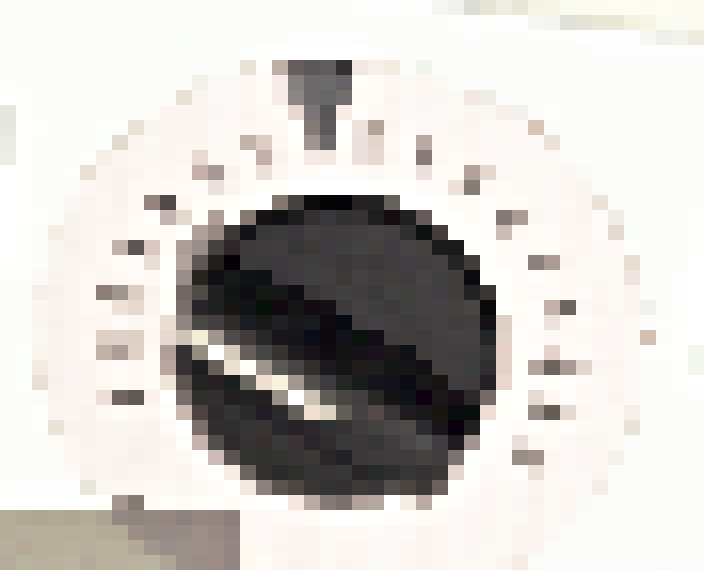

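```bash
python3 - <<'E'
from h import *
C=DC-up*.0006
for a in(-1.15,):
  for h in(.12,.041): print(C+nn*h,move_to(C+nn*h,tilt(35,IY,a)))
E
```

```text
[0.60643974 0.03425756 0.2944541 ] (array([ 0.135, 13.918,  5.143]), array([  0.851,   0.52 , -13.238]))
[0.65154367 0.02991455 0.22974109] (array([ 0.116, 13.27 , 13.017]), array([  0.851,   0.52 , -13.238]))
```

Request:
send_rows(
  motion=[
    [[0,1.8,0.4],[0.1,0.1,-1.7],1],
    [[0,3.6,1],[0.2,0.1,-3.4],2],
    [[0,5.4,1.6],[0.3,0.2,-5.1],3],
    [[0.1,7.2,2.3],[0.4,0.3,-6.8],4],
    [[0.1,9,3],[0.5,0.3,-8.5],4],
    [[0.1,10.8,3.8],[0.7,0.4,-10.2],4],
    [[0.1,12.4,4.5],[0.8,0.5,-11.9],4],
    [[0.1,13.9,5.1],[0.85,0.5,-13.2],4],
    [[0.1,13.9,5.1],[0.85,0.5,-13.2],4],
    [[0.1,13.9,5.1],[0.85,0.5,-13.2],4],
  ],
)

```text
time_s: 25.32
tool_pos: [0.6055, 0.034, 0.293]
orientation: [0.656, 2.451, 0.13]
force: [-0.7, 0.5, 0.0]
grip_width: 0.469
```

```bash
python3 - <<'E'
from h import *
st(); print(get_state()['grip_width'])
C=DC-up*.0006
for h in(.07,.041): print(move_to(C+nn*h,tilt(35,IY,-1.15)))
c=cam('scene','s12');p=c['pixels'];cv2.imwrite('pics/s12c.png',cv2.resize(p[100:300,220:460],None,fx=3,fy=3,interpolation=cv2.INTER_CUBIC))
E
```

```text
t 25.325 bay -0.014 -0.0004 0.263 F [-0.7  0.5  0. ] j [-0.07  0.03 -0.43  0.5  -0.01 -1.12]
0.4687682407541499
(array([-0.135,  0.108,  4.93 ]), array([-0.017, -0.009, -0.068]))
(array([-0.137,  0.112,  7.83 ]), array([-0.017, -0.009, -0.068]))
```

View pics/s12c.png

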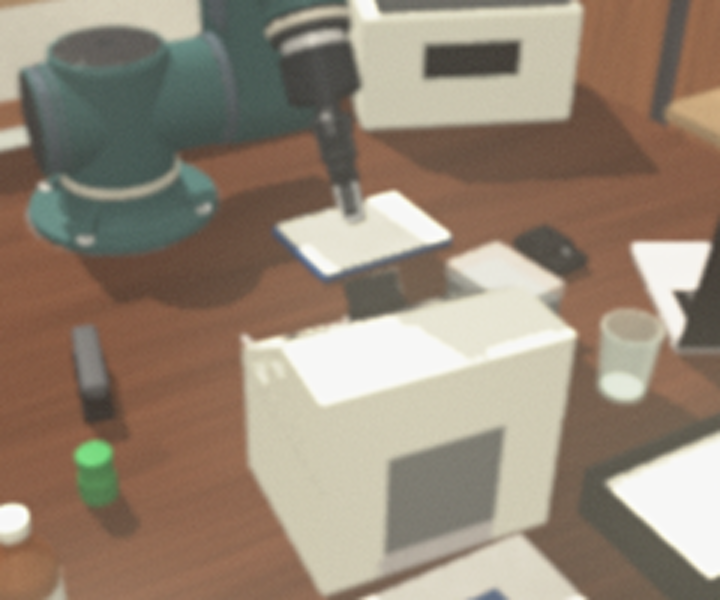

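The scene view shows the partly open gripper above the console's middle, aligned to approach along the dial's axis. I'll go down and grip the bar gently.

Request:
send_rows(
  motion=[
    [[-0.1,0.1,2.2],[0,0,0],4],
    [[-0.1,0.1,4.4],[0,0,0],4],
    [[-0.1,0.1,6],[0,0,0],4],
    [[-0.1,0.1,7.3],[0,0,0],4],
    [[-0.1,0.1,7.7],[0,0,0],4],
    [[-0.1,0.1,7.7],[0,0,0],4],
  ],
  newtons=25,
)

```text
time_s: 26.12
tool_pos: [0.6504, 0.0301, 0.2312]
orientation: [0.656, 2.45, 0.13]
force: [-0.6, 0.4, -0.3]
grip_width: 0.469
```

Request:
send_rows(
  motion=[
    [[0,0,0],[0,0,0],3],
    [[0,0,0],[0,0,0],2],
    [[0,0,0],[0,0,0],1.4],
    [[0,0,0],[0,0,0],0.8],
    [[0,0,0],[0,0,0],0.8],
  ],
  newtons=25,
)

```text
time_s: 26.75
tool_pos: [0.6496, 0.0307, 0.2308]
orientation: [0.655, 2.452, 0.131]
force: [-6.9, 3.2, 1.7]
grip_width: 0.159
```

```bash
cat >> h.py <<'E'
def spin():
    y=R.from_rotvec(get_state()['orientation']).as_matrix()[:,1]; return np.arctan2(y@rt,y@up)
E
python3 - <<'E'
from h import *
s=spin();print(s,(-.228-s)/np.radians(5)); p=get_state()['tool_pos']-DC;print(p@rt,p@up,p@nn)
E
```

```text
-1.144742673169144 10.505097214426593
-0.0005478977528334591 -0.0016380271324043967 0.043026601333687804
```

Request:
send_rows(
  motion=[
    [[0,0,0],[0,0,0.8],0.8],
    [[0,0,0],[0,0,1.8],0.8],
    [[0,0,0],[0,0,2.8],0.8],
    [[0,0,0],[0,0,3.8],0.8],
    [[0,0,0],[0,0,4.8],0.8],
    [[0,0,0],[0,0,5.8],0.8],
    [[0,0,0],[0,0,6.8],0.8],
    [[0,0,0],[0,0,7.8],0.8],
    [[0,0,0],[0,0,8.8],0.8],
    [[0,0,0],[0,0,9.7],0.8],
    [[0,0,0],[0,0,10.5],0.8],
    [[0,0,0],[0,0,10.5],0.8],
    [[0,0,0],[0,0,10.5],0.8],
  ],
  newtons=25,
)

```text
time_s: 28.38
tool_pos: [0.6494, 0.031, 0.2307]
orientation: [1.715, 1.963, 0.478]
force: [-1.3, 3.6, -0.7]
grip_width: 0.161
```

```bash
python3 - <<'E'
from h import *
st();print(spin())
E
```

```text
t 28.375 bay 0.0299 0.0008 0.2007 F [-1.3  3.6 -0.7] j [-0.07  0.15 -0.47  0.34 -0.01 -0.21]
-0.2301180848568512
```

Now I'll release along the dial's axis, opening only 4 cm to keep clear of the marker, and back away.

Request:
send_rows(
  motion=[
    [[0,0,0],[0,0,0],2],
    [[0,0,0],[0,0,0],3],
    [[0,0,0],[0,0,0],4],
    [[0,0,0],[0,0,0],4],
    [[0,0,-3],[0,0,0],4],
    [[0,0,-7],[0,0,0],4],
    [[0,0,-12],[0,0,0],4],
    [[0,-5,-17],[0,0,0],4],
    [[0,-10,-21],[0,0,0],4],
    [[0,-14,-22],[0,0,0],4],
    [[0,-14,-22],[0,0,0],4],
  ],
)

```text
time_s: 29.75
tool_pos: [0.4072, 0.0217, 0.333]
orientation: [1.716, 1.961, 0.478]
force: [1.3, 0.8, 0.9]
grip_width: 0.47
```

```bash
python3 - <<'E'
from h import *
st()
c=cam('top','t13');p=c['pixels']
cv2.imwrite('pics/t13.png',p)
cv2.imwrite('pics/t13c.png',cv2.resize(p[130:176,298:348],None,fx=15,fy=12.5,interpolation=cv2.INTER_NEAREST))
E
```

```text
t 29.75 bay -0.2103 -0.0316 0.303 F [1.3 0.8 0.9] j [-0.18 -0.35 -0.61  0.71  0.05 -0.3 ]
```

View pics/t13c.png

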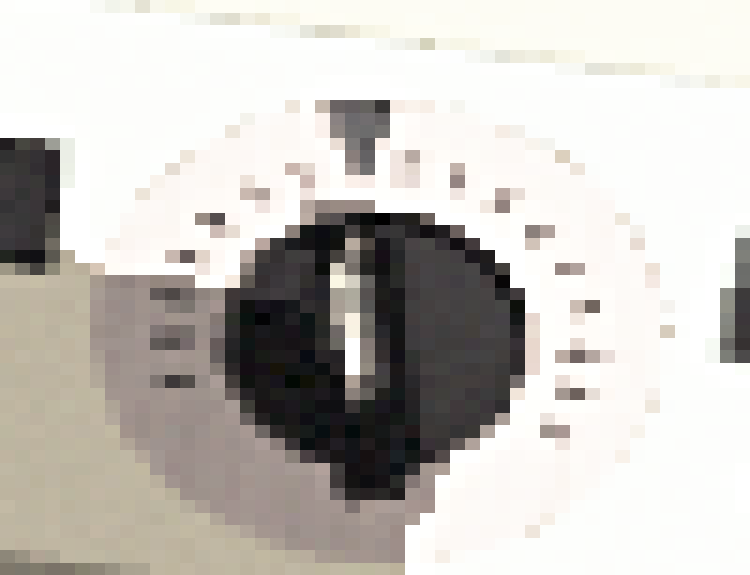

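View pics/t13.png

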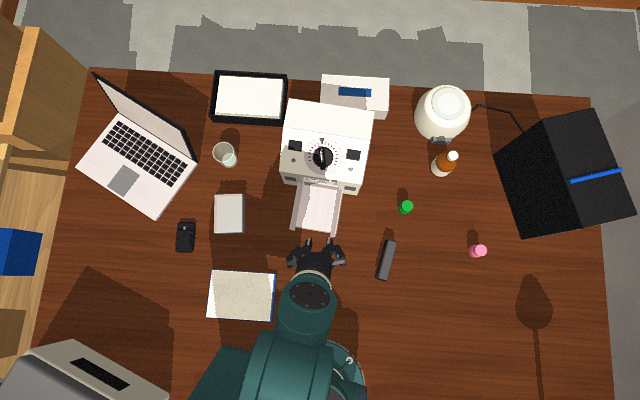

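```bash
python3 - <<'E'
from h import *
c=load('t13'); g=c['pixels'].astype(float).mean(2)
pts=[]
for v in range(149,162):
    w=g[v,318:326]; w=np.clip(w-70,0,None); pts.append(((w*np.arange(318,326)).sum()/w.sum(),v)); 
print(np.round(pts,1).tolist())
L=np.array([con(c,u,v,.042) for u,v in pts])
k=np.polyfit(L[:,1],L[:,0],1); print('line ang',np.arctan(k[0]),'offset at centre',k[1], L[0],L[-1])
w=np.clip(200-g[138:144,319:325],0,None); vv,uu=np.mgrid[138:144,319:325]
r,u=con(c,(w*uu).sum()/w.sum(),(w*vv).sum()/w.sum(),.004); print('marker',r,u,np.arctan2(r,u+.0012))
# same for the initial pose centroid
c0=load('t11');g0=c0['pixels'].astype(float).mean(2);w=np.clip(200-g0[138:144,319:325],0,None);r,u=con(c0,(w*uu).sum()/w.sum(),(w*vv).sum()/w.sum(),.004); print('marker before',np.arctan2(r,u+.0012))
c=cam('scene','s13')
P=cloud(load('t13'))
I=lambda x,y:((x+.5)/8-.5+280,(y+.5)/8-.5+150)
for a in((250,280),(320,290),(400,300),(60,250),(560,330)):
    u,v=[int(round(k)) for k in I(*a)]
    q=np.nanmedian(P[v-1:v+2,u-1:u+2].reshape(-1,3),0); print(((q-IO)@ix).round(4),((q-IO)@iy).round(4),q[2].round(3))
cv2.imwrite('pics/t13f.png',cv2.resize(load('t13')['pixels'][165:230,285:355],None,fx=9,fy=9,interpolation=cv2.INTER_CUBIC))
E
```

```text
[[321.0, 149.0], [321.0, 150.0], [320.2, 151.0], [320.6, 152.0], [320.6, 153.0], [320.6, 154.0], [320.8, 155.0], [321.0, 156.0], [321.1, 157.0], [321.2, 158.0], [321.3, 159.0], [321.0, 160.0], [321.3, 161.0]]
line ang -0.18251894150134615 offset at centre -0.0021671850608447193 [-0.00686848  0.0319044 ] [-0.00145884 -0.00238937]
marker -0.010949701694693965 0.0477545883643627 -0.220048731716971
marker before -0.22114672235808577
0.0017 0.0308 0.038
0.0014 0.0009 0.047
0.0016 -0.0318 0.051
0.0016 0.11 0.039
0.0011 -0.0978 0.045
```

View pics/t13f.png

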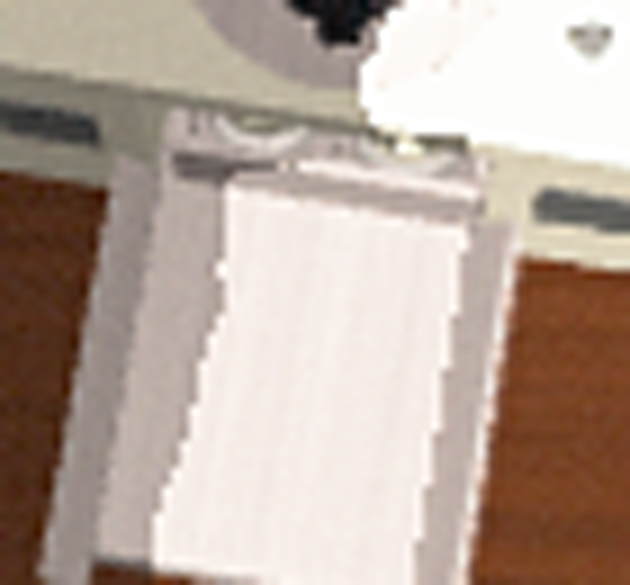

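```bash
python3 - <<'E'
from h import *
st(); print(close_job())
E
```

```text
t 29.85 bay -0.2074 -0.0314 0.304 F [0.6 0.4 0.3] j [-0.18 -0.35 -0.6   0.71  0.05 -0.3 ]
the job is handed in; nothing more can be done
None
```

The tray is pushed home in the bay, the dial is turned to the marker and released, and the job was handed in at about 30 s of the 72 s allowed.

- **Tray:** I gripped it by the fin, set it on the apron and pushed it in by the front panel until the force rose to about 18 N against the stop. In the last top view the panel sits at 1.4–1.7 mm and the incubator's face at 1.1–1.6 mm, so it is flush.
- **Jars:** All four stood upright before the push. Afterwards only the front pair's caps could be seen, upright; the rear pair inside the bay could not be seen.
- **Dial:** The gripper's angle at release was -0.230 rad against a marker at about -0.22 to -0.23. The white line in the image read -0.18, a rougher reading from a line only a few pixels wide. Both are within the 7° (0.12 rad) allowed.
- **Surroundings:** The marker's angle was the same before and after (-0.221 and -0.220 rad). The bystanders look unmoved in the final top view, which I compared only by eye, and the arm is clear of everything.
- **Changes on the way:**
  - Joint 6 reached its limit while I was placing the tray, so it went down about 1° off; the guides squared it.
  - My first 40° tilt for pushing was out of reach from that distance, so I began the push at 20° and finished it at 40°.

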